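# Open the drop-arm gate and slide the tin through to the end stop

## Task

Push the counterweighted gate arm of the feed lane up past its balance point, so that it swings over and stays fully raised by itself. Then push the tin that waits in the lane gently along it, through the open gate, until it stands against the end stop. Only push with the fingers: grip and lift nothing, keep the tin upright in its lane, and leave the other things on the bench where they are.

Things in the scene. Friction and masses are not known exactly. Their poses are not given: they have to be found in the camera images.
- lane: Fixed metal feed lane. Origin on the bench under the crossing of the lane's centre line and the gate arm; x points away from the robot (yaw -0.15 to -0.5 rad), y left along the lane. Floor 6 mm thick, y -112 to 145 mm; inner faces of rails at x +-37 mm, rails 20 mm high. Left end open, end stop at the right. A toolbox 196 mm high stands behind it, a vice 170 mm high further left.
- gate (a joint): Gate arm angle in rad: 0 = lowered, level across the lane (the start); grows as the arm swings up and away from the robot; 1.6 = fully raised on its stop. Balance point about 0.95: below it the arm falls back to 0, above it on to 1.6, where it stays. Lifting it from 0 takes about 3 N upward at the T-handle, less as it rises.
- gate_hinge (a point): Centre of the arm's hinge axis (parallel to lane y), at lane x = 75 mm, 68 mm above the bench, between two cheek plates (lane x 53 to 109 mm, y +-52 mm, 139 mm high) that also flank the round counterweight. The arm is a steel bar 14 mm wide, 20 mm high, from here across the lane toward the robot; lowered, it lies on a post (34 mm wide, 58 mm high, lane x -64 to -48 mm).
- gate_handle (a point): Centre of the T-handle at the arm's free end, on the robot's side: a round rod 14 mm thick, 150 mm long, parallel to lane y, on a 14 mm wide upstand at its middle; both halves are free all round. Arm lowered: 120 mm above the bench, 150 mm nearer the robot than the hinge axis, 52 mm above it. It moves in an arc about that axis and the upstand leans to the robot as it rises: push beside it.
- tin_mid (a point): Centre (half-way up) of the loose tin: upright, round, 68 mm in diameter, 69 mm high, about 0.4 kg, on the lane floor to the left of the gate arm (lane y 52 to 100 mm, on the centre line). Its top is higher than the lowered arm's underside, so it cannot pass the lowered arm.
- stop_face (a point): Centre of the end stop's face that the tin comes against (lane y = -95 mm, 30 mm above the bench); the stop is a block 74 mm wide whose top is 51 mm above the bench. The tin is home when its centre is 34 mm from this face along the lane.
- filter_mid (a point): Centre of a loose bystander: a spin-on oil filter, round can 69 mm in diameter and 92 mm high, upright on the bench to the left. Not to be moved.
- ball_race: Loose bystander: ball bearing, 52 mm in diameter, 15 mm high, flat on the bench to the left of the lane; origin at the centre of its underside. Not to be moved.
- driver: Loose bystander: screwdriver 187 mm long, 22 mm thick, lying on the bench to the left of the lane; origin on the bench under its middle. Not to be moved.
Things that resemble listed ones, but are neither listed nor needed, are in the scene too. Leave any black or yellow look-alike of the part that bears tin_mid alone.

How it is judged:
On the way, in this order (a step that is already met when the one before it is completed fails the run):
1. the gate arm is fully raised while the tin still waits on its left (value of joint gate above 1.5 rad and y of tin_mid in the frame of lane above 0.03 m), for 0.3 s.
2. the tin stands against the end stop (y of tin_mid in the frame of lane below -0.053 m), for 0.2 s.
At the end, for the whole second after the job is handed in: The gate arm stays fully raised by itself (joint above 1.5 rad), and the tin stands upright on the lane floor between the rails, at rest, within 8 mm of the end stop (value of joint gate above 1.5 rad and y of tin_mid in the frame of lane between -0.07 and -0.053 m and x of tin_mid in the frame of lane between -0.012 and 0.012 m and z of tin_mid in the frame of lane below 0.046 m and angle between tin_mid's own z axis and vertical below 0.1 rad and linear speed of tin below 0.02 m/s); the robot touches nothing.
It fails at once if the tin is lifted (more than 15 mm) (z of tin_mid in the frame of lane above 0.0555 m).
It fails at once if the tin is tipped (angle between tin_mid's own z axis and vertical above 0.4 rad).
It fails at once if the tin is squeezed or rammed (more than 40 N) (contact force between the fingers and tin above 40 N).
It fails at once if the oil filter, the bearing or the screwdriver is moved more than 30 mm (distance of any of filter_mid, ball_race, driver from where it was at the start of the episode above 0.03 m).
It also fails if it takes over 72 s, if anything falls off the work surface, if the arm or the gripper's body presses on something with over 40 N, if the wrist force passes 120 N, or if a joint passes its speed limit or range.

## Robot

A 7-joint arm with a two-finger parallel gripper is mounted at the origin on a cart in front of the work surface, level with it; the furniture and walls round the work are solid. World frame = base frame: x ahead of the robot, y to its left, z up, the work surface at z = 0. Lengths are in m, angles in rad, forces in N, time in s.
With the tool pointing down it reaches from about 0.425 to 0.925 m from the base axis. Payload 6.8 kg.
Tool frame: the origin (TCP) lies on the centre line of the jaws, within the pads' length; the fingertips stand bot.tip_extent ahead of it and the grasp point (between the pads) lies 5 mm behind it (bot.tip_extent is the distance from the TCP to the fingertips, in m); z points along the fingers, y is the line along which they close (so a half turn about z gives the same grasp; the last joint's range is limited). The gripper opens to 88 mm and grips with 3 to 60 N. Pads are 20 mm wide; open, the fingers measure 115 mm over their backs; the gripper's body (75 mm by 178 mm) begins 61 mm behind the grasp point.
Start: joints at [-1.235, 0.477, 0.022, 1.555, -0.011, 1.109, -0.083], TCP at [0.29, 0.61, 0.237] pointing down, gripper open.
Joint ranges: [-2.96, 2.96], [-0.34, 2.1], [-1.41, 1.46], [0.24, 2.44], [-1.37, 4.51], [0.17, 1.92], [-2.96, 2.96]. Speed limits (rad/s): [2.39, 2.39, 3.14, 3.14, 3.14, 3.14, 3.14].

## Interface

Orientations are given as [roll, pitch, yaw] about the fixed x, y, z axes, in that order (R = Rz(yaw) Ry(pitch) Rx(roll)).
In Python, from bench import bot gives the robot as it stands.
- The arm moves only by the tool arm_command, never from a script. Its argument "plan" is a list of rows, each an object with "xyz": the shift along the tool's x, y, z in mm, a list of three; "yaw": the turn about the tool's z in degrees; "claw": the finger opening in mm, from 0 to 87.8. In form: [{"xyz": [dx, dy, dz], "yaw": yaw, "claw": claw}, ...]. A call has 1 to 12 rows; each row is the pose to reach, as a shift and turn from the pose commanded when the call began, along the tool's axes at that moment; what a row does not reach only later rows make up. A row lasts 1/12 s, in which the tool goes at most 41.7 mm and 7.16 degrees, less where a joint would pass 70% of its speed; a pose out of reach is approached as far as the arm can. A call with a gripper value outside its range is refused whole. The fingers move at their own pace and stop on an object; "force" is the grip in N (left out, the last holds). Time passes only in rows, so rows that repeat a pose let the fingers close. It gives the time, the measured TCP pose, the force, the opening and the grip force at its end, in the units of the state.
- bot.read_state(): the state, without advancing time (a new reading comes with each control period).
- bot.camera(name): name is "side" or "top" or "wrist"; returns a dict with "frame" (384x512x3 uint8, red, green, blue), "z_map" (384x512 float32, m along the optical axis (not along the pixel's ray), 0 where there is no reading), "camera_matrix" (3x3 intrinsics, pixels), "distortion" ([k1, k2, p1, p2, k3] as OpenCV has them; the pictures are not rectified), "position" and "rotation" of the camera in the world. Camera axes: x right, y down, z forward; pixel columns grow to the right and rows downward; lengths in m; the calibration is good to about 2 mm. A picture is of the moment at which its call begins.
- bot.close_job(): hands the job in; it is judged then, once.
Trained networks look in a picture, given as the dict that the camera call returned (one of the last four; its "shot" number tells which), for a name from the list of things; names that differ only in an ending like _2 or _b are one class to them, and where a whole thing is asked for, a point or a joint stands for the part that bears it (a point fixed in the world has none). Each returns a list of dicts, best first, with "score" (0 to 1); they miss things now and then, are a little off and sometimes report something else, mostly with a low value. They report only what shows in the picture. A call takes as long as a camera call. They do not tell look-alikes from the thing itself.
- bot.boxes_of(picture, query): "location" ([x, y, z] in m, in world coordinates, good to about 4 mm: the middle of the surface that is visible of it).
- bot.silhouettes(picture, query): "region" (384x512 bool, what is visible of it).
The state is a dict: "time_s": time; "q": joint angles; "qd": joint speeds; "effort": joint torques, N m; "tcp_pos": TCP position; "tcp_rot": TCP orientation; "contact_force": force on the tool from outside, world axes, zero at the start; "ft_torque": the same for the moment, N m; "grip_width": opening from 0.0 (shut) to 1.0 (fully open); "finger_force": force on a finger pad.
Only numpy, scipy, OpenCV 4.12 (cv2) and the standard library are available. Lean on these libraries where they do the work, as an engineer would, in place of code of your own. Each camera call takes 0.05 s, during which the arm holds its last target. There are 200 camera calls.

## Working session

There is one attempt and no reset: what is moved stays moved. The work goes in short steps, Python scripts to look and compute and a tool call to move; the robot and the scene stay as the last step left them, time stands still between calls to the robot, and variables do not carry over. Pictures are saved under pics/ and viewed, at most 10 in all, crops included, and the job is handed in when it is done.

Besides the shell and the picture viewer there is one more tool, called after "Request:" by a JSON object that holds its "method" and its "body", one argument or row to a line. arm_command: Moves the arm, as the interface text tells. Its arguments: {"type":"object","properties":{"plan":{"type":"array"},"force":{"type":"number"}},"required":["plan"]}

```bash
mkdir -p pics; ls
cat > h.py <<'E'
import numpy as np, cv2
from bench import bot
def world(p,u,v,z=None):
    K=np.array(p["camera_matrix"]);d=np.array(p["distortion"])
    z=p["z_map"][int(v),int(u)] if z is None else z
    n=cv2.undistortPoints(np.array([[[u,v]]],float),K,d)[0,0]
    return np.array(p["rotation"])@np.array([n[0]*z,n[1]*z,z])+np.array(p["position"])
E
python3 - <<'E'
from h import *
s=bot.read_state();print({k:np.round(s[k],3) for k in("time_s","tcp_pos","tcp_rot","contact_force","grip_width")},bot.tip_extent)
ims=[]
for c in("top","side"):
    p=bot.camera(c);ims.append(p["frame"])
    print(c,np.round(p["position"],2))
    for q in("lane","gate","gate_hinge","gate_handle","tin_mid","filter_mid","ball_race","driver"):
        for b in bot.boxes_of(p,q)[:4]:
            print(q,np.round(b["location"],3),round(b["score"],2),[k for k in b])
im=np.vstack(ims)[:,:,::-1]
cv2.imwrite("pics/top.png",cv2.resize(ims[0][:,:,::-1],(800,600)))
cv2.imwrite("pics/side.png",cv2.resize(ims[1][:,:,::-1],(800,600)))
E
```

```text
pics
{'time_s': np.float64(0.0), 'tcp_pos': array([0.29 , 0.609, 0.236]), 'tcp_rot': array([-3.14 ,  0.   ,  2.698]), 'contact_force': array([-0.093,  0.355, -1.005]), 'grip_width': np.float64(0.998)} 0.014
top [ 0.38 -0.03  1.23]
lane [ 0.465 -0.286  0.019] 0.71 ['location', 'score']
gate [ 0.476 -0.285  0.109] 0.57 ['location', 'score']
gate_hinge [ 0.46  -0.285  0.022] 0.89 ['location', 'score']
gate_handle [ 0.477 -0.285  0.111] 0.86 ['location', 'score']
tin_mid [ 0.492 -0.175  0.068] 0.89 ['location', 'score']
tin_mid [ 0.612 -0.035  0.068] 0.74 ['location', 'score']
tin_mid [ 0.349 -0.045  0.062] 0.64 ['location', 'score']
filter_mid [0.568 0.335 0.083] 0.82 ['location', 'score']
driver [0.538 0.128 0.017] 0.67 ['location', 'score']
driver [ 0.494 -0.176  0.069] 0.64 ['location', 'score']
side [ 0.47 -1.13  0.67]
lane [ 0.464 -0.32   0.04 ] 0.84 ['location', 'score']
gate [ 0.436 -0.279  0.104] 0.95 ['location', 'score']
gate_hinge [ 0.464 -0.32   0.041] 0.57 ['location', 'score']
gate_handle [ 0.435 -0.282  0.102] 0.74 ['location', 'score']
tin_mid [ 0.609 -0.059  0.051] 0.89 ['location', 'score']
tin_mid [ 0.344 -0.076  0.056] 0.73 ['location', 'score']
tin_mid [ 0.488 -0.2    0.073] 0.57 ['location', 'score']
filter_mid [0.576 0.318 0.055] 0.69 ['location', 'score']
ball_race [ 0.442 -0.016  0.012] 0.61 ['location', 'score']
driver [0.537 0.126 0.015] 0.72 ['location', 'score']
```

View pics/top.png

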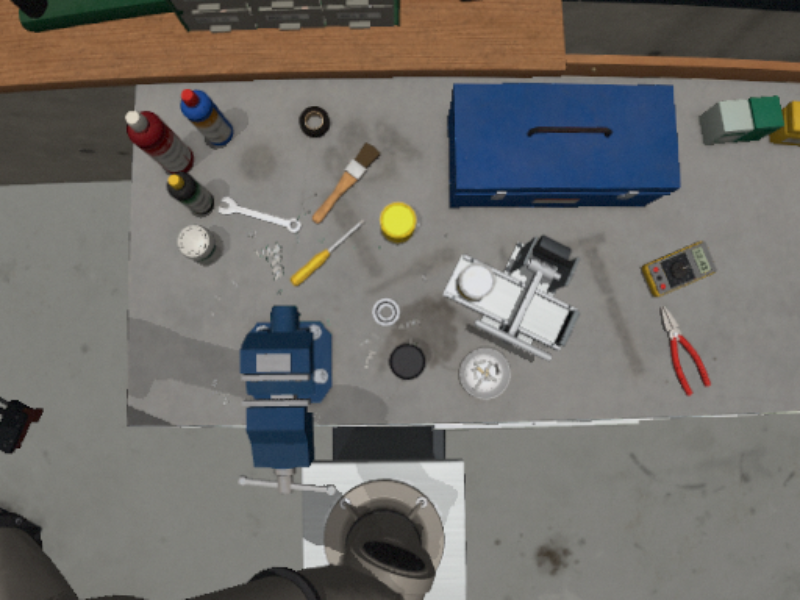

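View pics/side.png

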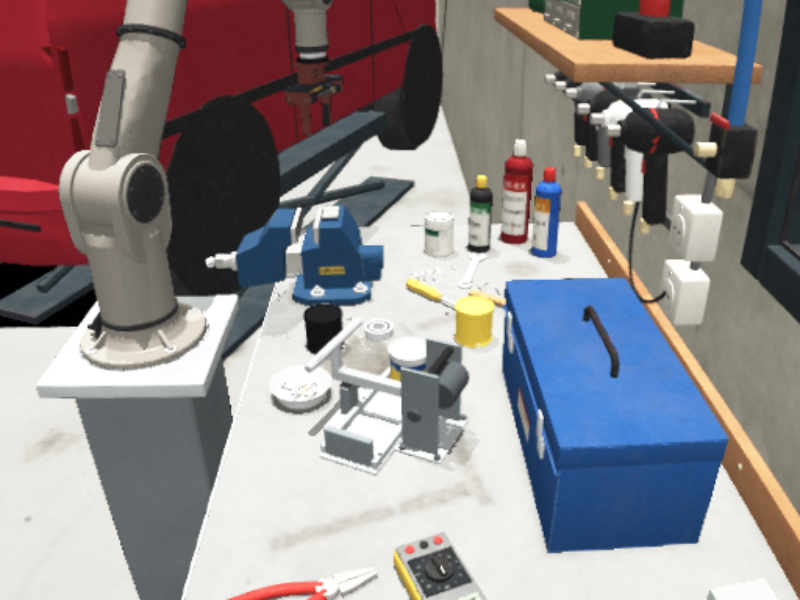

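Top view: three look-alikes of the tin: the white/silver one in the lane (475,281), a yellow one (398,221) and a black one (407,361). I choose (475,281), the one standing in the lane. The handle rod runs from (470,325) to (553,355). The white can at (196,243) is the filter.

Run:
```python
from h import *
p=bot.camera("top");Z=p["z_map"]
K=np.array(p["camera_matrix"]);vv,uu=np.mgrid[150:240,270:380]
n=cv2.undistortPoints(np.stack([uu,vv],-1).reshape(-1,1,2).astype(float),K,np.array(p["distortion"]))[:,0]
z=Z[150:240,270:380].ravel()
W=(np.c_[n*z[:,None],z])@np.array(p["rotation"]).T+np.array(p["position"]);W=W[z>0]
def sel(lo,hi): return W[(W[:,2]>lo)&(W[:,2]<hi)]
h=sel(.118,.134);h=h[h[:,0]<.47]
def line(h,nm):
    c=h.mean(0);_,_,V=np.linalg.svd((h-c)[:,:2],full_matrices=False);t=(h-c)[:,:2]@V[0]
    print(nm,len(h),np.round(c,4),"yaw",np.round(np.arctan(-V[0][0]/V[0][1]),3),"ext",t.min(),t.max())
line(h,"handle");
q=sel(.134,.146);r=cv2.minAreaRect(q[:,:2].astype(np.float32));print("cheeks",r)
t=sel(.066,.082);t=t[(t[:,1]>-.23)];print("tin",len(t),(t.max(0)+t.min(0))/2,t.max(0)-t.min(0))
f=sel(.003,.03);r=cv2.minAreaRect(f[:,:2].astype(np.float32));print("floor+rails",r)
cv2.imwrite("pics/crop.png",cv2.resize(p["frame"][140:240,270:390,::-1],(720,600),interpolation=cv2.INTER_CUBIC))
```

```text
Traceback (most recent call last):
ValueError: operands could not be broadcast together with shapes (9900,) (3,)
```

```bash
cat > h.py <<'E'
import numpy as np, cv2
from bench import bot
from scipy.spatial.transform import Rotation as Ro
def cloud(p,r0,r1,c0,c1):
    K=np.array(p["camera_matrix"]);vv,uu=np.mgrid[r0:r1,c0:c1]
    n=cv2.undistortPoints(np.stack([uu,vv],-1).reshape(-1,1,2).astype(float),K,np.array(p["distortion"]))[:,0]
    z=p["z_map"][r0:r1,c0:c1].ravel()
    R=np.array(p["rotation"]);R=R if R.shape==(3,3) else Ro.from_euler("xyz",R).as_matrix()
    W=np.c_[n*z[:,None],z]@R.T+np.array(p["position"]);return W[z>0]
E
python3 - <<'E'
from h import *
p=bot.camera("top");print(p["rotation"])
W=cloud(p,150,240,270,380)
def sel(lo,hi): return W[(W[:,2]>lo)&(W[:,2]<hi)]
h=sel(.116,.134);h=h[h[:,0]<.47]
c=h.mean(0);_,_,V=np.linalg.svd((h-c)[:,:2],full_matrices=False);t=(h-c)[:,:2]@V[0]
print("handle",len(h),np.round(c,4),"yaw",np.round(np.arctan(-V[0][0]/V[0][1]),3),"ext",t.min(),t.max())
q=sel(.134,.15);print("cheeks",len(q),cv2.minAreaRect(q[:,:2].astype(np.float32)))
t=sel(.066,.084);t=t[(t[:,1]>-.22)];print("tin",len(t),(t.max(0)+t.min(0))/2,t.max(0)-t.min(0))
f=sel(.003,.03);print("floor+rails",cv2.minAreaRect(f[:,:2].astype(np.float32)))
cv2.imwrite("pics/crop.png",cv2.resize(p["frame"][140:240,270:390,::-1],(720,600),interpolation=cv2.INTER_CUBIC))
E
```

```text
[-3.06491883 -0.00776708 -1.58651646]
handle 272 [ 0.3843 -0.2371  0.1261] yaw -0.465 ext -0.07570290564652712 0.07580076449611992
cheeks 161 ((0.46400439739227295, -0.2764245867729187), (0.09209953248500824, 0.18541473150253296), 61.465431213378906)
tin 452 [ 0.43091719 -0.14627169  0.07332234] [0.19642512 0.13773211 0.0127603 ]
floor+rails ((0.45634496212005615, -0.25378909707069397), (0.3436439335346222, 0.27802905440330505), 88.82573699951172)
```

View pics/crop.png

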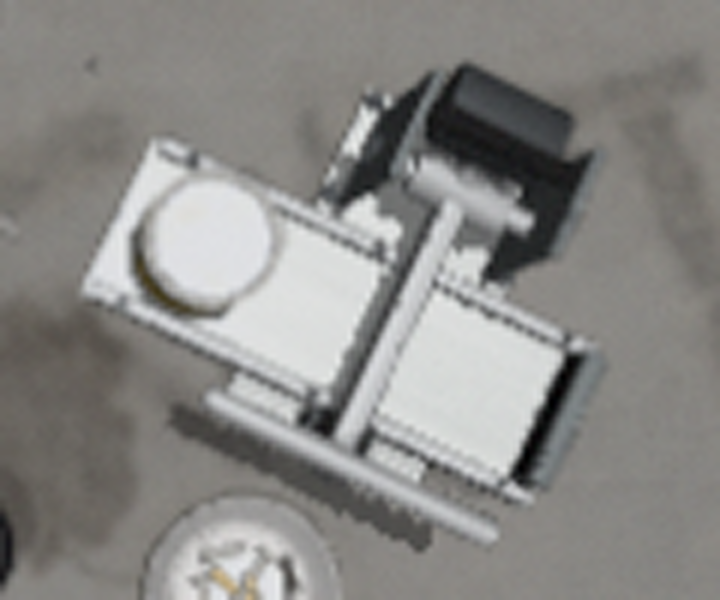

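The crop confirms it: the white-lidded tin (210,240) stands between the rails. The rod runs from (210,395) to (495,535), and the stop is at (570,420). From the depth data, the lane yaw is -0.465 and the origin is about (0.451,-0.271).

I'll push the handle horizontally from the robot's side, beside the upstand, and follow its arc.

```bash
cat >> h.py <<'E'
YAW=-.465; O=np.array([.451,-.271]); L=np.array([[np.cos(YAW),-np.sin(YAW)],[np.sin(YAW),np.cos(YAW)]])
def shift(w,base=None):
    s=bot.read_state();p,R=base or (s["tcp_pos"],Ro.from_euler("xyz",s["tcp_rot"]).as_matrix())
    return np.round(R.T@(np.array(w)-p)*1000,1)
def lane(x,y,z): return np.r_[O+L@np.array([x,y]),z]
def where():
    s=bot.read_state();p=s["tcp_pos"];print("t",s["time_s"],"lane mm",np.round(np.r_[L.T@(p[:2]-O),p[2]]*1000,1),"rot",np.round(s["tcp_rot"],3),"F lane",np.round(np.r_[L.T@s["contact_force"][:2],s["contact_force"][2]],1))
E
python3 - <<'E'
from h import *
for w in([.5,.3,.25],[.5,-.1,.25],lane(-.11,-.045,.25)): print(np.round(w,3),shift(w))
E
```

```text
[0.5  0.3  0.25] [-322.8 -189.4  -13.3]
[ 0.5  -0.1   0.25] [-494.5 -550.6  -13.3]
[ 0.333 -0.262  0.25 ] [-412.8 -768.7  -13.3]
```

Request:
{"method": "arm_command", "body": {
  "plan": [
    {"xyz": [-35,-20,-13],"yaw": 0,"claw": 0},
    {"xyz": [-70,-41,-13],"yaw": 0,"claw": 0},
    {"xyz": [-106,-62,-13],"yaw": 0,"claw": 0},
    {"xyz": [-142,-83,-13],"yaw": 0,"claw": 0},
    {"xyz": [-178,-104,-13],"yaw": 0,"claw": 0},
    {"xyz": [-214,-125,-13],"yaw": 0,"claw": 0},
    {"xyz": [-250,-147,-13],"yaw": 0,"claw": 0},
    {"xyz": [-286,-168,-13],"yaw": 0,"claw": 0},
    {"xyz": [-322,-190,-13],"yaw": 0,"claw": 0},
    {"xyz": [-340,-226,-13],"yaw": 0,"claw": 0},
    {"xyz": [-357,-262,-13],"yaw": 0,"claw": 0},
    {"xyz": [-374,-298,-13],"yaw": 0,"claw": 0}
  ],
  "force": 10
}}

```text
time_s: 2.0
tcp_pos: [0.4998, 0.1778, 0.2497]
tcp_rot: [3.141, 0.0, 2.697]
contact_force: [-0.5, -0.2, 0.4]
grip_width: 0.131
finger_force: 0.0
```

Request:
{"method": "arm_command", "body": {
  "plan": [
    {"xyz": [-17,-36,0],"yaw": 0,"claw": 0},
    {"xyz": [-34,-72,0],"yaw": 0,"claw": 0},
    {"xyz": [-52,-108,0],"yaw": 0,"claw": 0},
    {"xyz": [-69,-144,0],"yaw": 0,"claw": 0},
    {"xyz": [-86,-180,0],"yaw": 0,"claw": 0},
    {"xyz": [-103,-216,0],"yaw": 0,"claw": 0},
    {"xyz": [-120,-252,0],"yaw": 0,"claw": 0},
    {"xyz": [-120,-252,0],"yaw": 0,"claw": 0}
  ]
}}

```text
time_s: 2.67
tcp_pos: [0.4988, -0.1079, 0.2504]
tcp_rot: [-3.139, 0.003, 2.687]
contact_force: [0.4, 0.2, 0.1]
grip_width: 0.005
finger_force: 0.0
```

Run:
```python
from h import *
where(); print(bot.read_state()["tcp_pos"],bot.read_state()["grip_width"],shift(lane(-.112,-.045,.25)))
```

```text
t 2.6667 lane mm [-30.4 167.2 250.4] rot [-3.139e+00  3.000e-03  2.687e+00] F lane [0.3 0.4 0.1]
[ 0.49877304 -0.10794705  0.2503692 ] 0.00515380731070983 [  83.7 -211.3    0.7]
```

Request:
{"method": "arm_command", "body": {
  "plan": [
    {"xyz": [14,-35,0],"yaw": 0,"claw": 0},
    {"xyz": [28,-70,0],"yaw": 0,"claw": 0},
    {"xyz": [42,-105,0],"yaw": 0,"claw": 0},
    {"xyz": [56,-140,0],"yaw": 0,"claw": 0},
    {"xyz": [70,-175,0],"yaw": 0,"claw": 0},
    {"xyz": [84,-211,0],"yaw": 0,"claw": 0},
    {"xyz": [84,-211,0],"yaw": 0,"claw": 0},
    {"xyz": [84,-211,0],"yaw": 0,"claw": 0}
  ]
}}

```text
time_s: 3.33
tcp_pos: [0.3322, -0.2547, 0.25]
tcp_rot: [3.141, 0.001, 2.693]
contact_force: [0.3, -0.1, -0.3]
grip_width: 0.003
finger_force: 0.0
```

Run:
```python
from h import *
where(); print(shift(lane(-.110,-.045,.112)))
```

```text
t 3.3333 lane mm [-113.5  -38.7  250. ] rot [3.141e+00 1.000e-03 2.693e+00] F lane [ 0.3  0.1 -0.3]
[ -3.2  -6.5 138. ]
```

Request:
{"method": "arm_command", "body": {
  "plan": [
    {"xyz": [-3,-6,20],"yaw": 0,"claw": 0},
    {"xyz": [-3,-6,40],"yaw": 0,"claw": 0},
    {"xyz": [-3,-6,60],"yaw": 0,"claw": 0},
    {"xyz": [-3,-6,80],"yaw": 0,"claw": 0},
    {"xyz": [-3,-6,95],"yaw": 0,"claw": 0},
    {"xyz": [-3,-6,110],"yaw": 0,"claw": 0},
    {"xyz": [-3,-6,125],"yaw": 0,"claw": 0},
    {"xyz": [-3,-6,138],"yaw": 0,"claw": 0},
    {"xyz": [-3,-6,138],"yaw": 0,"claw": 0},
    {"xyz": [-3,-6,138],"yaw": 0,"claw": 0}
  ]
}}

```text
time_s: 4.17
tcp_pos: [0.3341, -0.2596, 0.1113]
tcp_rot: [-3.141, -0.002, 2.699]
contact_force: [-0.2, -0.0, -0.1]
grip_width: 0.008
finger_force: 0.0
```

Run:
```python
from h import *
where()
p=bot.camera("side");cv2.imwrite("pics/s2.png",cv2.resize(p["frame"][180:320,160:346,::-1],(797,600),interpolation=cv2.INTER_CUBIC))
```

```text
t 4.1667 lane mm [-109.7  -42.2  111.3] rot [-3.141e+00 -2.000e-03  2.699e+00] F lane [-0.2 -0.1 -0.1]
```

View pics/s2.png

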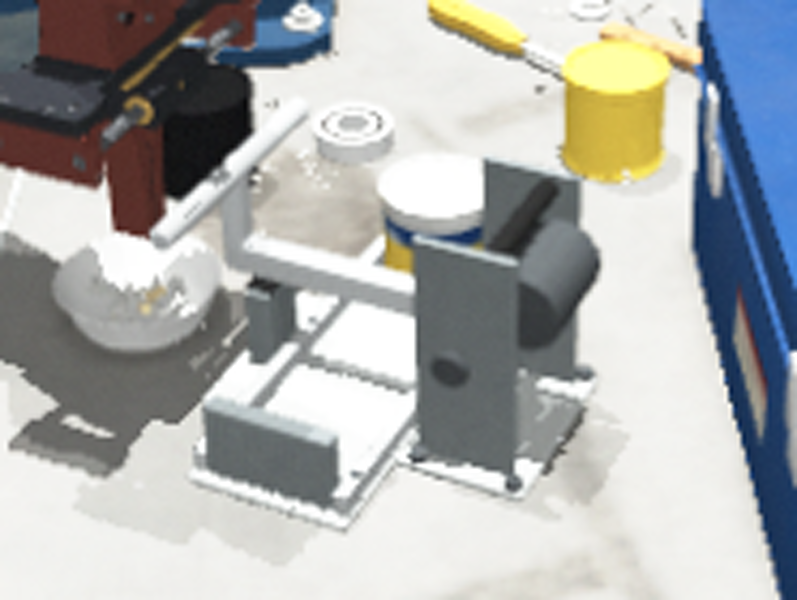

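The fingers at (140,200) are behind the right half of the rod, clear of the upstand, with the tips just below rod height. Now I push along the arc.

Request:
{"method": "arm_command", "body": {
  "plan": [
    {"xyz": [-12,0,0],"yaw": 0,"claw": 0},
    {"xyz": [-18,0,0],"yaw": 0,"claw": 0},
    {"xyz": [-21,0,-3],"yaw": 0,"claw": 0},
    {"xyz": [-24,0,-9],"yaw": 0,"claw": 0},
    {"xyz": [-27,0,-16],"yaw": 0,"claw": 0},
    {"xyz": [-30,0,-23],"yaw": 0,"claw": 0},
    {"xyz": [-34,0,-31],"yaw": 0,"claw": 0},
    {"xyz": [-38,0,-38],"yaw": 0,"claw": 0},
    {"xyz": [-43,0,-44],"yaw": 0,"claw": 0},
    {"xyz": [-48,0,-51],"yaw": 0,"claw": 0},
    {"xyz": [-53,0,-57],"yaw": 0,"claw": 0},
    {"xyz": [-53,0,-57],"yaw": 0,"claw": 0}
  ]
}}

```text
time_s: 5.22
tcp_pos: [0.3779, -0.2816, 0.1695]
tcp_rot: [3.14, -0.008, 2.697]
contact_force: [-14.9, 7.2, 11.2]
grip_width: 0.0
finger_force: 8.0
```

Run:
```python
from h import *
where()
p=bot.camera("side");cv2.imwrite("pics/s3.png",cv2.resize(p["frame"][160:320,140:353,::-1],(799,600),interpolation=cv2.INTER_CUBIC))
```

```text
t 5.2167 lane mm [-60.6 -42.2 169.5] rot [ 3.14  -0.008  2.697] F lane [-16.5  -0.3  11.2]
```

View pics/s3.png

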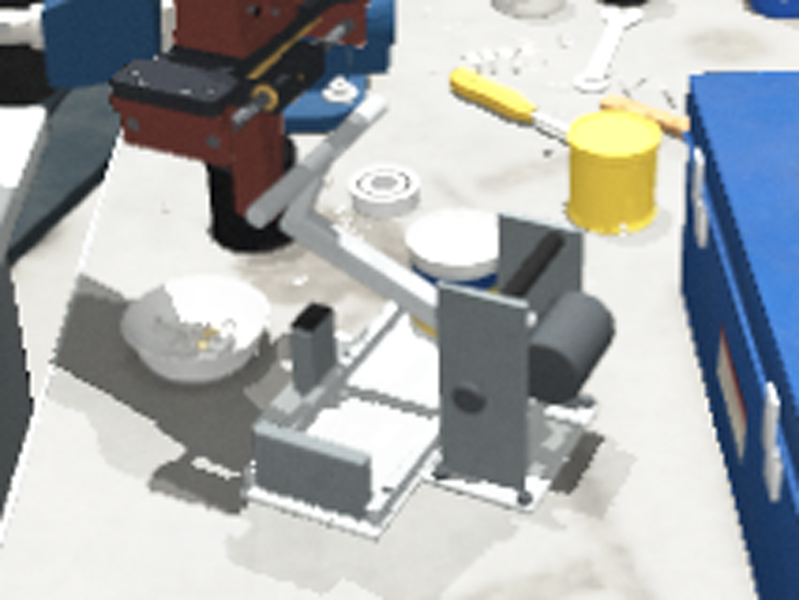

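The arm has lifted to about 0.4 rad, and the finger at (265,180) still holds the rod from behind. I'll continue the arc with slightly more rise.

Request:
{"method": "arm_command", "body": {
  "plan": [
    {"xyz": [-2,0,-8],"yaw": 0,"claw": 0},
    {"xyz": [-9,0,-17],"yaw": 0,"claw": 0},
    {"xyz": [-15,0,-22],"yaw": 0,"claw": 0},
    {"xyz": [-22,0,-28],"yaw": 0,"claw": 0},
    {"xyz": [-29,0,-33],"yaw": 0,"claw": 0},
    {"xyz": [-36,0,-37],"yaw": 0,"claw": 0},
    {"xyz": [-43,0,-41],"yaw": 0,"claw": 0},
    {"xyz": [-51,0,-44],"yaw": 0,"claw": 0},
    {"xyz": [-59,0,-48],"yaw": 0,"claw": 0},
    {"xyz": [-67,0,-51],"yaw": 0,"claw": 0},
    {"xyz": [-75,0,-53],"yaw": 0,"claw": 0},
    {"xyz": [-83,0,-55],"yaw": 0,"claw": 0}
  ]
}}

```text
time_s: 6.27
tcp_pos: [0.4574, -0.3192, 0.2238]
tcp_rot: [3.142, 0.0, 2.698]
contact_force: [0.7, 0.0, -1.0]
grip_width: 0.003
finger_force: 0.0
```

Request:
{"method": "arm_command", "body": {
  "plan": [
    {"xyz": [-8,0,-2],"yaw": 0,"claw": 0},
    {"xyz": [-16,0,-3],"yaw": 0,"claw": 0},
    {"xyz": [-22,0,-3],"yaw": 0,"claw": 0},
    {"xyz": [-22,0,-3],"yaw": 0,"claw": 0},
    {"xyz": [-22,0,-3],"yaw": 0,"claw": 0},
    {"xyz": [-22,0,-3],"yaw": 0,"claw": 0}
  ]
}}

```text
time_s: 6.77
tcp_pos: [0.4757, -0.3282, 0.2264]
tcp_rot: [-3.142, -0.001, 2.697]
contact_force: [-0.6, -0.3, -0.4]
grip_width: 0.008
finger_force: 0.0
```

Run:
```python
from h import *
where()
p=bot.camera("side");cv2.imwrite("pics/s4.png",cv2.resize(p["frame"][140:320,140:380,::-1],(800,600),interpolation=cv2.INTER_CUBIC))
```

```text
t 6.7667 lane mm [ 47.7 -40.  226.4] rot [-3.142e+00 -1.000e-03  2.697e+00] F lane [-0.4 -0.5 -0.4]
```

View pics/s4.png

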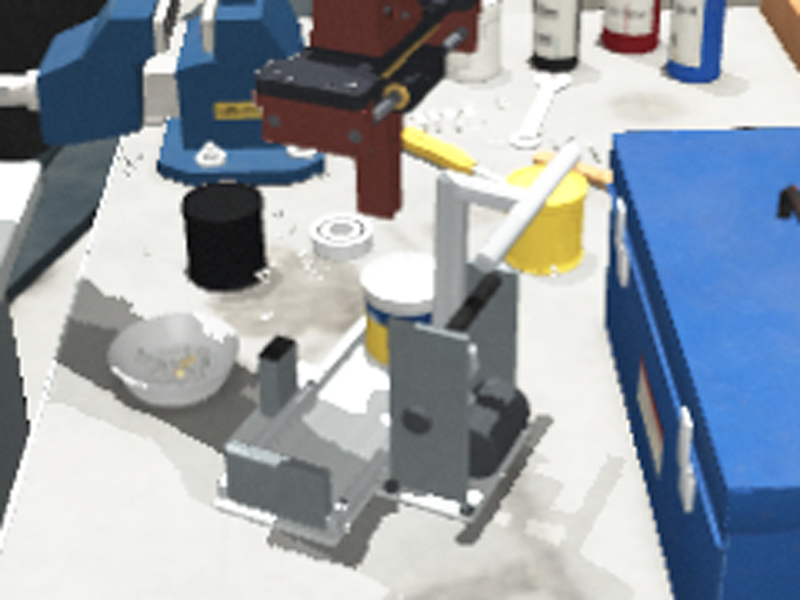

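The gate is fully raised: the arm stands vertical at (450,240), away from the fingers. The tin is still left of the gate at (400,290). Next I move to the left of the tin.

Run:
```python
from h import *
print(shift(lane(-.01,-.04,.235)),shift(lane(-.005,.18,.235)))
```

```text
[57.7  1.2 -8.5] [ 48.1 221.   -8.5]
```

Request:
{"method": "arm_command", "body": {
  "plan": [
    {"xyz": [30,0,-8],"yaw": 0,"claw": 0},
    {"xyz": [55,10,-8],"yaw": 0,"claw": 0},
    {"xyz": [55,45,-8],"yaw": 0,"claw": 0},
    {"xyz": [55,80,-8],"yaw": 0,"claw": 0},
    {"xyz": [54,115,-8],"yaw": 0,"claw": 0},
    {"xyz": [52,150,-8],"yaw": 0,"claw": 0},
    {"xyz": [50,185,-8],"yaw": 0,"claw": 0},
    {"xyz": [48,220,-8],"yaw": 0,"claw": 0},
    {"xyz": [48,220,-8],"yaw": 0,"claw": 0},
    {"xyz": [48,220,-8],"yaw": 0,"claw": 0}
  ]
}}

```text
time_s: 7.65
tcp_pos: [0.5277, -0.1068, 0.2345]
tcp_rot: [3.141, -0.0, 2.702]
contact_force: [0.3, 0.7, 0.4]
grip_width: 0.006
finger_force: 0.0
```

```bash
cat > m.py <<'E'
from h import *
where()
for c in("top","side","wrist"):
    p=bot.camera(c)
    for s in bot.silhouettes(p,"tin_mid"):
        m=s["region"];q=dict(p);q["z_map"]=np.where(m,p["z_map"],0);W=cloud(q,0,384,0,512)
        P=(W[:,:2]-O)@L
        if len(P)<20 or abs(np.median(P[:,0]))>.045: continue
        k=(W[:,2]>.07)&(W[:,2]<.085)
        if k.sum()>20: 
            (cx,cy),r=cv2.minEnclosingCircle(P[k].astype(np.float32));print(c,s["score"],"top circle lane mm",np.round([cx*1e3,cy*1e3,r*1e3],1),k.sum())
        k=(W[:,2]>.02)&(W[:,2]<.068);
        if k.sum()>20: print(c,"side y",np.percentile(P[k],[1,99],axis=0)*1e3)
E
python3 m.py
python3 - <<'E'
from h import *
p=bot.camera("top");W=cloud(p,150,250,260,390);P=np.c_[(W[:,:2]-O)@L,W[:,2]]
k=(P[:,2]>.045)&(P[:,2]<.056)&(P[:,1]<-.08)&(P[:,1]>-.13)&(abs(P[:,0])<.05);print("stop",k.sum(),P[k].min(0),P[k].max(0))
for a in(-1,1):
    k=(P[:,2]>.017)&(P[:,2]<.024)&(abs(P[:,0]-a*.04)<.012)&(abs(P[:,1])<.14);print("rail",a,k.sum(),P[k].mean(0),P[k].min(0),P[k].max(0),np.polyfit(P[k][:,1],P[k][:,0],1))
k=(P[:,2]>.135)&(P[:,2]<.145)&(P[:,0]>.03)&(P[:,0]<.13)&(abs(P[:,1])<.07);print("cheek",k.sum(),P[k].min(0),P[k].max(0))
E
```

```text
t 7.65 lane mm [ -5.1 181.2 234.5] rot [ 3.141 -0.     2.702] F lane [-0.   0.7  0.4]
top 0.16 top circle lane mm [77.6  2.6 48.5] 166
top side y [[ -63.24583246 -104.31667597]
 [ 122.15130833   48.79613979]]
side 0.86 top circle lane mm [-1.5 97.1 36.6] 284
side side y [[-24.833011    64.2377455 ]
 [ 26.87339012  80.56194597]]
wrist 0.97 top circle lane mm [ 40.  280.8  33.4] 164
wrist side y [[  6.96621975 249.30762065]
 [ 67.52214944 309.54362192]]
wrist 0.56 top circle lane mm [-0.5 98.5 34.5] 3676
wrist side y [[-33.12584655  89.84266562]
 [  8.35121759 131.00913931]]
stop 96 [-0.03561832 -0.10746112  0.04500972] [ 0.03756494 -0.0948339   0.05561847]
rail -1 108 [-0.04033773 -0.04059072  0.02018396] [-0.04477735 -0.10714038  0.01705178] [-0.02820931  0.03293882  0.0238731 ] [-0.00135416 -0.04039269]
rail 1 127 [ 0.04172806 -0.0234186   0.02047398] [ 0.03006853 -0.1029143   0.01717106] [0.04615317 0.05545316 0.02399515] [0.00225463 0.04178086]
cheek 123 [ 0.05322494 -0.04687447  0.13503641] [0.10664179 0.04428202 0.14403941]
```

The lane frame checks out: stop face at -95 mm, rails symmetric. The tin is at lane (0, 98) mm. Now I descend left of it.

Request:
{"method": "arm_command", "body": {
  "plan": [
    {"xyz": [-5,0,20],"yaw": 1.4,"claw": 0},
    {"xyz": [-5,0,45],"yaw": 1.4,"claw": 0},
    {"xyz": [-5,0,70],"yaw": 1.4,"claw": 0},
    {"xyz": [-5,0,95],"yaw": 1.4,"claw": 0},
    {"xyz": [-5,0,120],"yaw": 1.4,"claw": 0},
    {"xyz": [-5,0,140],"yaw": 1.4,"claw": 0},
    {"xyz": [-5,0,160],"yaw": 1.4,"claw": 0},
    {"xyz": [-5,0,175],"yaw": 1.4,"claw": 0},
    {"xyz": [-5,0,184],"yaw": 1.4,"claw": 0},
    {"xyz": [-5,0,184],"yaw": 1.4,"claw": 0},
    {"xyz": [-5,0,184],"yaw": 1.4,"claw": 0}
  ]
}}

```text
time_s: 8.92
tcp_pos: [0.5317, -0.1116, 0.0508]
tcp_rot: [-3.141, -0.0, 2.673]
contact_force: [-0.3, -0.1, 0.6]
grip_width: 0.007
finger_force: 0.0
```

Run:
```python
from h import *
where(); print(shift(lane(0,.155,.05)),shift(lane(0,0,.05)))
```

```text
t 8.9167 lane mm [  0.7 178.7  50.8] rot [-3.141 -0.     2.673] F lane [-0.2 -0.2  0.6]
[  0.6 -23.7   0.8] [-1.000e-01 -1.787e+02  8.000e-01]
```

Now the slow push, at about 5 mm per row (60 mm/s).

Request:
{"method": "arm_command", "body": {
  "plan": [
    {"xyz": [0,-8,0],"yaw": 0,"claw": 0},
    {"xyz": [0,-16,0],"yaw": 0,"claw": 0},
    {"xyz": [0,-22,0],"yaw": 0,"claw": 0},
    {"xyz": [0,-26,0],"yaw": 0,"claw": 0},
    {"xyz": [0,-29,0],"yaw": 0,"claw": 0},
    {"xyz": [0,-32,0],"yaw": 0,"claw": 0},
    {"xyz": [0,-35,0],"yaw": 0,"claw": 0},
    {"xyz": [0,-38,0],"yaw": 0,"claw": 0},
    {"xyz": [0,-42,0],"yaw": 0,"claw": 0},
    {"xyz": [0,-46,0],"yaw": 0,"claw": 0},
    {"xyz": [0,-50,0],"yaw": 0,"claw": 0},
    {"xyz": [0,-54,0],"yaw": 0,"claw": 0}
  ]
}}

```text
time_s: 9.92
tcp_pos: [0.508, -0.1589, 0.0509]
tcp_rot: [3.141, 0.001, 2.674]
contact_force: [1.3, 4.1, 3.4]
grip_width: 0.005
finger_force: 2.6
```

Request:
{"method": "arm_command", "body": {
  "plan": [
    {"xyz": [0,-4,0],"yaw": 0,"claw": 0},
    {"xyz": [0,-8,0],"yaw": 0,"claw": 0},
    {"xyz": [0,-12,0],"yaw": 0,"claw": 0},
    {"xyz": [0,-16,0],"yaw": 0,"claw": 0},
    {"xyz": [0,-20,0],"yaw": 0,"claw": 0},
    {"xyz": [0,-24,0],"yaw": 0,"claw": 0},
    {"xyz": [0,-28,0],"yaw": 0,"claw": 0},
    {"xyz": [0,-32,0],"yaw": 0,"claw": 0},
    {"xyz": [0,-36,0],"yaw": 0,"claw": 0},
    {"xyz": [0,-40,0],"yaw": 0,"claw": 0},
    {"xyz": [0,-44,0],"yaw": 0,"claw": 0},
    {"xyz": [0,-48,0],"yaw": 0,"claw": 0}
  ]
}}

```text
time_s: 10.92
tcp_pos: [0.4857, -0.2022, 0.0507]
tcp_rot: [3.141, -0.0, 2.674]
contact_force: [2.4, 4.2, 4.4]
grip_width: 0.006
finger_force: 2.9
```

```bash
python3 m.py | grep -E "^t |side"
python3 - <<'E'
from h import *
p=bot.camera("side");cv2.imwrite("pics/s5.png",cv2.resize(p["frame"][140:320,140:380,::-1],(800,600),interpolation=cv2.INTER_CUBIC))
E
```

```text
t 10.9167 lane mm [ 0.1 77.1 50.7] rot [ 3.141 -0.     2.674] F lane [0.3 4.9 4.4]
top side y [[  8.38550063 252.65136527]
side 0.84 top circle lane mm [ 1.3 28.5 36.5] 309
side side y [[-25.25505413  -4.27637807]
```

View pics/s5.png

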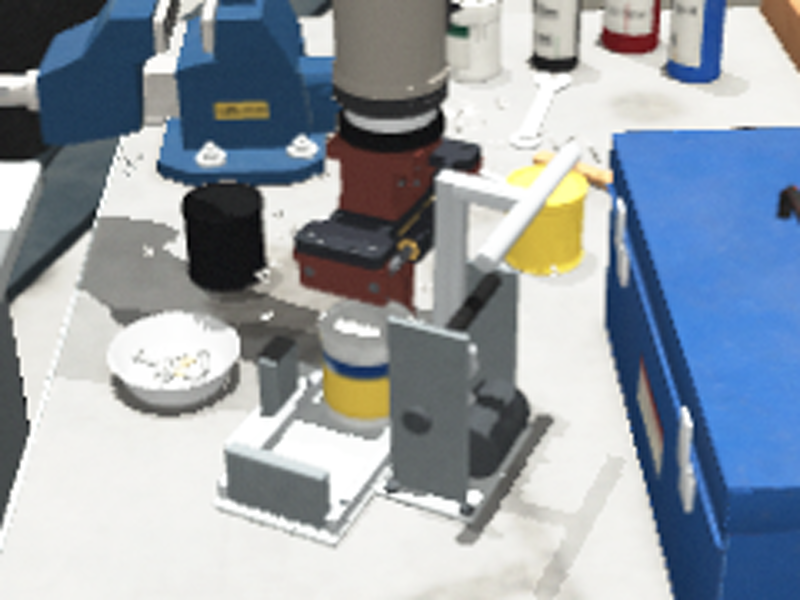

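The tin is upright at lane y of about 29 mm, passing through the open gate at (360,360). The push force is about 5 N and the gripper is clear of the raised arm, so I continue.

Request:
{"method": "arm_command", "body": {
  "plan": [
    {"xyz": [0,-4,0],"yaw": 0,"claw": 0},
    {"xyz": [0,-8,0],"yaw": 0,"claw": 0},
    {"xyz": [0,-12,0],"yaw": 0,"claw": 0},
    {"xyz": [0,-16,0],"yaw": 0,"claw": 0},
    {"xyz": [0,-20,0],"yaw": 0,"claw": 0},
    {"xyz": [0,-24,0],"yaw": 0,"claw": 0},
    {"xyz": [0,-28,0],"yaw": 0,"claw": 0},
    {"xyz": [0,-32,0],"yaw": 0,"claw": 0},
    {"xyz": [0,-36,0],"yaw": 0,"claw": 0},
    {"xyz": [0,-40,0],"yaw": 0,"claw": 0},
    {"xyz": [0,-44,0],"yaw": 0,"claw": 0},
    {"xyz": [0,-48,0],"yaw": 0,"claw": 0}
  ]
}}

```text
time_s: 12.27
tcp_pos: [0.4639, -0.2453, 0.0506]
tcp_rot: [3.142, -0.0, 2.673]
contact_force: [2.6, 4.8, 3.1]
grip_width: 0.003
finger_force: 2.5
```

Request:
{"method": "arm_command", "body": {
  "plan": [
    {"xyz": [0,-4,0],"yaw": 0,"claw": 0},
    {"xyz": [0,-8,0],"yaw": 0,"claw": 0},
    {"xyz": [0,-12,0],"yaw": 0,"claw": 0},
    {"xyz": [0,-16,0],"yaw": 0,"claw": 0},
    {"xyz": [0,-20,0],"yaw": 0,"claw": 0},
    {"xyz": [0,-24,0],"yaw": 0,"claw": 0},
    {"xyz": [0,-27,0],"yaw": 0,"claw": 0},
    {"xyz": [0,-30,0],"yaw": 0,"claw": 0},
    {"xyz": [0,-32,0],"yaw": 0,"claw": 0},
    {"xyz": [0,-34,0],"yaw": 0,"claw": 0},
    {"xyz": [0,-35,0],"yaw": 0,"claw": 0}
  ]
}}

```text
time_s: 13.18
tcp_pos: [0.4481, -0.2764, 0.0506]
tcp_rot: [-3.142, -0.0, 2.673]
contact_force: [2.4, 4.3, 2.8]
grip_width: 0.005
finger_force: 2.5
```

```bash
python3 m.py | grep -E "^t |side"
```

```text
t 13.1833 lane mm [-0.1 -6.1 50.6] rot [-3.142 -0.     2.673] F lane [0.3 4.9 2.8]
top side y [[  8.44723131 252.52166058]
side 0.55 top circle lane mm [ -0.1 -51.6  35.8] 424
side side y [[-25.9211638  -97.48529105]
wrist side y [[-34.31223206 -96.43263017]
```

Request:
{"method": "arm_command", "body": {
  "plan": [
    {"xyz": [0,-1,0],"yaw": 0,"claw": 0},
    {"xyz": [0,-2,0],"yaw": 0,"claw": 0},
    {"xyz": [0,-3,0],"yaw": 0,"claw": 0},
    {"xyz": [0,-4,0],"yaw": 0,"claw": 0},
    {"xyz": [0,-5,0],"yaw": 0,"claw": 0},
    {"xyz": [0,-5.5,0],"yaw": 0,"claw": 0},
    {"xyz": [0,-5.5,0],"yaw": 0,"claw": 0}
  ]
}}

```text
time_s: 14.07
tcp_pos: [0.4458, -0.2813, 0.0507]
tcp_rot: [-3.142, 0.0, 2.673]
contact_force: [2.4, 3.8, 1.3]
grip_width: 0.006
finger_force: 2.2
```

```bash
python3 -c "
from h import *
where()"
```

```text
t 14.0667 lane mm [ -0.1 -11.5  50.7] rot [-3.142  0.     2.673] F lane [0.5 4.5 1.3]
```

Request:
{"method": "arm_command", "body": {
  "plan": [
    {"xyz": [0,-0.5,0],"yaw": 0,"claw": 0},
    {"xyz": [0,-1,0],"yaw": 0,"claw": 0},
    {"xyz": [0,-1.5,0],"yaw": 0,"claw": 0},
    {"xyz": [0,-2,0],"yaw": 0,"claw": 0},
    {"xyz": [0,-2,0],"yaw": 0,"claw": 0}
  ]
}}

```text
time_s: 14.48
tcp_pos: [0.4448, -0.283, 0.0506]
tcp_rot: [-3.142, 0.0, 2.673]
contact_force: [2.3, 3.4, 3.1]
grip_width: 0.004
finger_force: 2.4
```

```bash
python3 -c "
from h import *
where()"; python3 m.py | grep -E "side|wrist"
```

```text
t 14.4833 lane mm [ -0.1 -13.5  50.6] rot [-3.142  0.     2.673] F lane [0.6 4.1 3.1]
top side y [[  8.13993323 253.0161287 ]
side 0.91 top circle lane mm [ -0.8 -61.1  35. ] 426
side side y [[ -24.89190475 -101.24683109]
wrist 0.55 top circle lane mm [ -1.7 -59.7  34.3] 8827
wrist side y [[-34.16397277 -74.02354419]
```

Request:
{"method": "arm_command", "body": {
  "plan": [
    {"xyz": [0,-0.5,0],"yaw": 0,"claw": 0},
    {"xyz": [0,-1,0],"yaw": 0,"claw": 0},
    {"xyz": [0,-1,0],"yaw": 0,"claw": 0}
  ]
}}

```text
time_s: 15.03
tcp_pos: [0.4445, -0.2838, 0.0507]
tcp_rot: [3.142, 0.0, 2.673]
contact_force: [1.7, 4.5, 3.1]
grip_width: 0.006
finger_force: 2.5
```

```bash
python3 -c "
from h import *
where()"
```

```text
t 15.0333 lane mm [ -0.1 -14.3  50.7] rot [3.142 0.    2.673] F lane [-0.5  4.7  3.1]
```

Request:
{"method": "arm_command", "body": {
  "plan": [
    {"xyz": [0,-0.5,0],"yaw": 0,"claw": 0},
    {"xyz": [0,-1,0],"yaw": 0,"claw": 0},
    {"xyz": [0,-1.5,0],"yaw": 0,"claw": 0},
    {"xyz": [0,-1.5,0],"yaw": 0,"claw": 0}
  ]
}}

```text
time_s: 15.37
tcp_pos: [0.4437, -0.2852, 0.0506]
tcp_rot: [-3.142, 0.0, 2.673]
contact_force: [2.0, 4.7, 2.6]
grip_width: 0.007
finger_force: 2.4
```

Request:
{"method": "arm_command", "body": {
  "plan": [
    {"xyz": [0,-0.5,0],"yaw": 0,"claw": 0},
    {"xyz": [0,-1,0],"yaw": 0,"claw": 0},
    {"xyz": [0,-1.5,0],"yaw": 0,"claw": 0},
    {"xyz": [0,-1.5,0],"yaw": 0,"claw": 0}
  ]
}}

```text
time_s: 15.7
tcp_pos: [0.4433, -0.2861, 0.0507]
tcp_rot: [3.141, -0.0, 2.674]
contact_force: [2.4, 5.6, 3.5]
grip_width: 0.008
finger_force: 3.2
```

The force is rising and the motion has stalled, so the tin is against the stop. I'll back off along the lane, then go up.

Request:
{"method": "arm_command", "body": {
  "plan": [
    {"xyz": [0,5,0],"yaw": 0,"claw": 0},
    {"xyz": [0,15,0],"yaw": 0,"claw": 0},
    {"xyz": [0,30,0],"yaw": 0,"claw": 0},
    {"xyz": [0,50,0],"yaw": 0,"claw": 0},
    {"xyz": [0,75,0],"yaw": 0,"claw": 0},
    {"xyz": [0,105,-20],"yaw": 0,"claw": 0},
    {"xyz": [0,130,-50],"yaw": 0,"claw": 0},
    {"xyz": [0,150,-85],"yaw": 0,"claw": 0},
    {"xyz": [0,165,-120],"yaw": 0,"claw": 0},
    {"xyz": [0,175,-150],"yaw": 0,"claw": 0},
    {"xyz": [0,175,-150],"yaw": 0,"claw": 0},
    {"xyz": [0,175,-150],"yaw": 0,"claw": 0}
  ]
}}

```text
time_s: 16.7
tcp_pos: [0.5232, -0.1298, 0.202]
tcp_rot: [3.141, 0.003, 2.675]
contact_force: [0.5, -0.0, -0.7]
grip_width: 0.003
finger_force: 0.0
```

```bash
python3 m.py | grep -E "^t |side"
python3 - <<'E'
from h import *
p=bot.camera("side");cv2.imwrite("pics/s6.png",cv2.resize(p["frame"][140:320,140:380,::-1],(800,600),interpolation=cv2.INTER_CUBIC))
E
```

```text
t 16.7 lane mm [  1.2 158.5 202. ] rot [3.141e+00 3.000e-03 2.675e+00] F lane [ 0.4  0.2 -0.7]
top side y [[  8.27072054 268.26810488]
side 0.78 top circle lane mm [ -0.3 -62.9  35.3] 469
side side y [[-21.06270979 -95.19452357]
wrist side y [[  6.81537099 248.02452525]
wrist side y [[-33.27095815 -59.95900192]
```

View pics/s6.png

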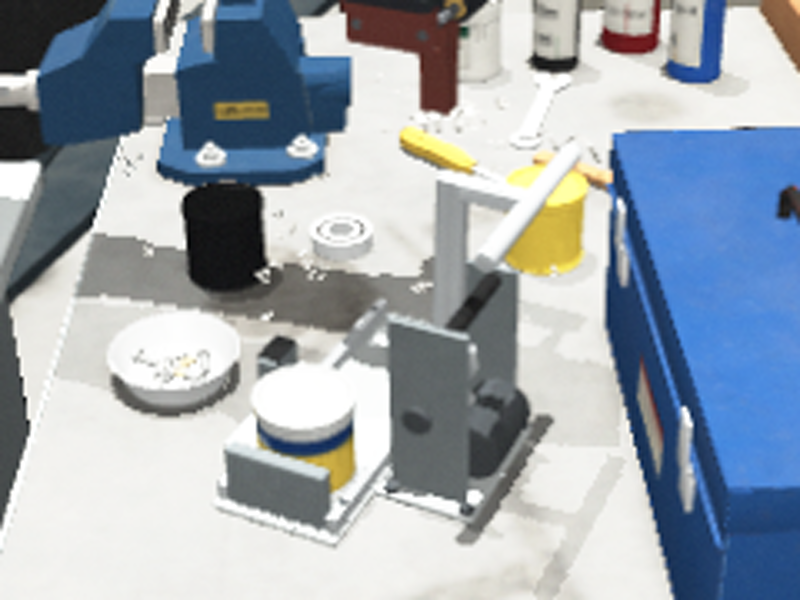

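The tin stands upright against the stop at (305,430), with its lane y at about -62 mm. The gate is still raised at (450,240), the bystanders are untouched and the robot is clear of everything.

```bash
python3 -c "
from bench import bot
print(bot.close_job())"
```

```text
the job is handed in; nothing more can be done
None
```

The job is handed in (the interface returned no verdict): by the last camera check, the gate stays raised by itself, and the tin stands upright against the end stop with the bystanders unmoved.

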